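# Lock up the press side rest and lay the bridge bar

## Task

Pull the head of the telescoping rest up to the top of its travel and feel for its lock by twisting it until the red button clicks out through the collar's window and the head stays up by itself; stop turning as soon as it catches, do not force it. Then lay the red bridge bar gently (do not drop it), flat side down, level and centred across the rest's head and the fixed pillar, let go, and leave everything else on the bench where it is.

Things in the scene. Friction and masses are not known exactly. Their poses are not given: they have to be found in the camera images.
- fixture: Fixed stand bolted to the bench: cream base plate 100 (local x) x 260 (local y) x 12 mm. Origin: centre of the plate's underside, z up. It carries a fixed pillar at local y = -70 mm and a telescoping rest at local y = +70 mm, standing side by side.
- pillar_top (a point): Centre of the flat steel cap (56 x 56 mm) of the fixture's fixed pillar, 179.5 mm above the fixture's origin. Axes as the fixture's.
- collar_mouth (a point): Centre of the top rim of the rest's yellow collar (44 mm wide, from 60 to 92 mm above the fixture's origin) on a blue tube; axes as the fixture's. The collar has one window, 14 x 14 mm, for the lock button. It looks roughly to the fixture's +x, but the collar is clamped up to 0.45 rad either way of that, and this is not reported: find it by twisting the raised head.
- rest_top (a point): Centre of the top of the rest's round knurled steel head: 54 mm across, 24 mm thick, on a 28 mm post. z up; x points where its red lock button looks. Height above the fixture's origin: 120 mm down, 179.5 mm locked, 184 mm at the upper stop. It weighs 0.4 to 0.7 kg and sinks when let go unless locked. It turns freely 1.1 rad either way of the fixture's x axis.
- button_seat (a point): On the post's axis, at the height of the lock_button (red, sprung, 9 mm), 104 mm below the head's top; axes as rest_top. The button stays inside until the head is 179.5 to 184 mm up and it faces the collar's window within 0.15 rad. Then it springs out: the head can no longer sink, nor turn past 0.17 rad either side of the window (firm stop, over 0.3 N m; above 1.5 N m harms it).
- bridge: Loose bridge bar, 0.4 to 0.8 kg: red plate 60 (local x) x 200 (local y) x 10 mm with an upright aluminium grip rib on its middle, 14 mm thick (local x), 80 mm long (local y), from 10 to 46 mm above the underside. Origin: centre of the underside, z up. It starts lying flat on the bench, rib up.
- wheel_ivory: Bystander: ivory blower wheel, 100 mm across, 55 mm high; origin at its underside's centre.
- wheel_black: Bystander: black blower wheel, 90 mm across, 45 mm high; origin at its underside's centre.
- cup: Bystander: dark steel cup, 64 mm across, 85 mm high; origin at its underside's centre.
- hammer: Bystander: hammer lying flat, 240 mm long; origin near its middle, underneath.
- screwdriver: Bystander: orange screwdriver, 190 mm long; origin near its middle, underneath.
- cutter: Bystander: blue knife handle 130 x 28 x 16 mm; origin at its underside's centre.

How it is judged:
By the outcome, as a careful person would: the job done as asked, in the order asked, and still so for the second after the job is handed in, with the robot touching nothing.
It also fails if it takes over 72 s, if anything falls off the work surface, if the arm or the gripper's body presses on something with over 40 N, if the wrist force passes 120 N, or if a joint passes its speed limit or range.

## Robot

A 7-joint arm with a two-finger parallel gripper is mounted at the origin on the work surface. World frame = base frame: x ahead of the robot, y to its left, z up, the work surface at z = 0. Lengths are in m, angles in rad, forces in N, time in s.
With the tool pointing down it reaches from about 0.425 to 0.925 m from the base axis. Payload 6.8 kg.
Tool frame: the origin (TCP) lies midway between the tips of the shut fingers; the grasp point (between the pads) lies 19 mm behind it; z points along the fingers, y is the line along which they close (so a half turn about z gives the same grasp; the last joint's range is limited). The gripper opens to 85 mm and grips with 20 to 120 N. Pads are 22 mm wide; open, the fingers measure 114 mm over their backs; the gripper's body (76 mm by 85 mm) begins 54 mm behind the grasp point. The pads swing forward as they close: fully open they stand 13 mm farther back than shut.
Start: joints at [-1.335, 0.477, 0.022, 1.555, -0.011, 1.109, -0.083], TCP at [0.228, 0.636, 0.231] pointing down, gripper open.
Joint ranges: [-2.96, 2.96], [-0.34, 2.1], [-1.41, 1.46], [0.24, 2.44], [-1.37, 4.51], [0.17, 1.92], [-2.96, 2.96]. Speed limits (rad/s): [2.39, 2.39, 3.14, 3.14, 3.14, 3.14, 3.14].

## Interface

Orientations are given as a rotation vector (axis times angle).
In Python, from bench import r gives the robot as it stands. The module is installed in compiled form; this text tells all that it offers.
- The arm moves only by the tool apply_moves, never from a script. Its argument "rows" is a list of rows, each a list of 6 numbers: the shift along the tool's x, y, z scaled (see below), then the turn, a rotation vector about the tool's x, y, z scaled (see below). A call has 1 to 5 rows; each row is the pose to reach, as a shift and turn from the pose commanded when the call began, along the tool's axes at that moment; what a row does not reach only later rows make up. The controller multiplies each number of a shift by 0.25 m and each number of a turn by 90 degrees. A row lasts 1/8 s, in which the tool goes at most 62.5 mm and 10.7 degrees, less where a joint would pass 70% of its speed; a pose out of reach is approached as far as the arm can. A call with a number of a shift or a turn outside -1 to 1 is refused whole. A call with a gripper value outside its range is refused whole. "claw" is the opening, from 0 (shut) to 1 (fully open), set as the call begins (left out, the last holds). The fingers move at their own pace and stop on an object; "newtons" is the grip in N (left out, the last holds). Time passes only in rows, so rows that repeat a pose let the fingers close. It gives the time, the measured TCP pose, the force, the opening and the grip force at its end, in the units of the state.
- r.get_obs(): the state, without advancing time (a new reading comes with each control period).
- r.grab_frame(name): name is "scene" or "top"; returns a dict with "pixels" (400x640x3 uint8, red, green, blue), "intrinsics" (3x3 intrinsics, pixels), "eye" and "attitude" of the camera in the world. Camera axes: x right, y up, looking along -z (the intrinsics and any distortion apply to the point x, -y, -z); pixel columns grow to the right and rows downward; lengths in m; the calibration is good to about 2 mm. A picture is of the moment at which its call begins. There is no depth.
- r.hand_in(): hands the job in; it is judged then, once.
Trained networks look in a picture, given as the dict that the camera call returned (one of the last four; its "shot" number tells which), for a name from the list of things; names that differ only in an ending like _2 or _b are one class to them, and where a whole thing is asked for, a point or a joint stands for the part that bears it (a point fixed in the world has none). Each returns a list of dicts, best first, with "conf" (0 to 1); they miss things now and then, are a little off and sometimes report something else, mostly with a low value. They report only what shows in the picture. A call takes as long as a camera call.
- r.search_frame(picture, thing): "rect" ([left, top, width, height] in pixels, round what is visible of it).
- r.outline_of(picture, thing): "pixels" (400x640 bool, what is visible of it) and "rect" ([left, top, width, height] in pixels, round what is visible of it).
- r.landmark_of(picture, thing): "point" ([column, row] in pixels: a listed point, or the origin of a listed thing).
The state is a dict: "clock": time; "joints": joint angles; "qvel": joint speeds; "tau": joint torques, N m; "tcp_pos": TCP position; "orientation": TCP orientation; "contact_force": force on the tool from outside, world axes, zero at the start; "moment": the same for the moment, N m; "grip_width": finger opening in m; "gripper_force": force on a finger pad.
Only numpy, scipy, OpenCV 4.12 (cv2) and the standard library are available. Lean on these libraries where they do the work, as an engineer would, in place of code of your own. Each camera call takes 0.05 s, during which the arm holds its last target. There are 200 camera calls.

## Working session

There is one attempt and no reset: what is moved stays moved. The work goes in short steps, Python scripts to look and compute and a tool call to move; the robot and the scene stay as the last step left them, time stands still between calls to the robot, and variables do not carry over. Pictures are saved under pics/ and viewed, at most 12 in all, crops included, and the job is handed in when it is done.

Besides the shell and the picture viewer there is one more tool, called after "Request:" as name([rows], argument=value, ...), one row to a line, values as JSON. apply_moves: Moves the arm, as the interface text tells. Its arguments: {"type":"object","properties":{"rows":{"type":"array","items":{"type":"array","items":{"type":"number"}}},"claw":{"type":"number"},"newtons":{"type":"number"}},"required":["rows"]}

```bash
mkdir -p pics; cat > h.py <<'E'
import numpy as np, cv2, itertools
from scipy.spatial.transform import Rotation as R
from bench import r
def att(f):
    a=np.array(f["attitude"],float)
    return a if a.shape==(3,3) else (R.from_rotvec(a).as_matrix() if a.size==3 else R.from_quat(a).as_matrix())
def ray(f,p):
    K=np.array(f["intrinsics"]); q=np.linalg.inv(K)@[p[0],p[1],1]
    d=att(f)@np.array([q[0],-q[1],-q[2]]); return np.array(f["eye"]),d/np.linalg.norm(d)
def atz(f,p,z):
    o,d=ray(f,p); return o+d*(z-o[2])/d[2]
def tri(f1,p1,f2,p2):
    o1,d1=ray(f1,p1);o2,d2=ray(f2,p2)
    s=np.linalg.lstsq(np.c_[d1,-d2],o2-o1,rcond=None)[0]
    a=o1+d1*s[0];b=o2+d2*s[1]; return (a+b)/2,np.linalg.norm(a-b)
def proj(f,X):
    v=att(f).T@(np.array(X)-f["eye"]); K=np.array(f["intrinsics"]); q=K@[v[0],-v[1],-v[2]]; return q[:2]/q[2]
def save(f,n): cv2.imwrite(f"pics/{n}.png",cv2.cvtColor(f["pixels"],cv2.COLOR_RGB2BGR))
E
python3 - <<'E'
from h import *
np.set_printoptions(precision=4,suppress=True)
s=r.grab_frame("scene");t=r.grab_frame("top")
print({k:(v if k!="pixels" else 0) for k,v in s.items()});print(t["eye"],t["attitude"])
save(s,"s0");save(t,"t0")
for n in ["fixture","pillar_top","collar_mouth","rest_top","button_seat","bridge","wheel_ivory","wheel_black","cup","hammer","screwdriver","cutter"]:
    a=r.landmark_of(s,n);b=r.landmark_of(t,n)
    print(n,[(np.round(x["point"],1),round(x["conf"],2)) for x in a[:2]],[(np.round(x["point"],1),round(x["conf"],2)) for x in b[:2]], tri(s,a[0]["point"],t,b[0]["point"]) if a and b else "")
print(r.get_obs())
E
```

```text
{'pixels': 0, 'intrinsics': array([[413.6323,   0.    , 313.8161],
       [  0.    , 413.6323, 202.6121],
       [  0.    ,   0.    ,   1.    ]]), 'eye': array([ 1.0404, -0.0938,  0.98  ]), 'attitude': array([0.5098, 0.3576, 1.206 ]), 'shot': 1}
[0.3152 0.0883 1.5511] [ 0.1051 -0.139  -1.5447]
fixture [(array([305.4, 220.4]), 0.85)] [(array([304.1, 224.7]), 0.68)] (array([ 0.4749,  0.0867, -0.0064]), np.float64(0.01210785331396545))
pillar_top [(array([275.7, 189. ]), 0.9)] [(array([329.4, 217.3]), 0.6)] (array([0.4784, 0.0144, 0.1817]), np.float64(0.012990635862923329))
collar_mouth [(array([333.7, 194.7]), 0.7), (array([418.8, 179.6]), 0.27)] [(array([284.1, 216.9]), 0.87), (array([191.8, 230.2]), 0.7)] (array([0.4872, 0.1534, 0.1046]), np.float64(0.0015097341757254496))
rest_top [(array([334.2, 189.2]), 0.93)] [(array([284.4, 218.7]), 0.59), (array([333.9, 220.3]), 0.15)] (array([0.4808, 0.1539, 0.12  ]), np.float64(0.006200270487864388))
button_seat [] [] 
bridge [(array([175.8, 273.3]), 0.66)] [(array([421.1, 212. ]), 0.55)] (array([ 0.5248, -0.2818,  0.008 ]), np.float64(0.0024
[... 755 characters left out ...]
012 ]), np.float64(0.009377309570760576))
cutter [(array([418.8, 181. ]), 0.78)] [(array([192.1, 230.6]), 0.9)] (array([ 0.4485,  0.4486, -0.0129]), np.float64(0.005857522208020952))
{'clock': 1.3, 'joints': array([-1.3351,  0.477 ,  0.0224,  1.5554, -0.0115,  1.1093, -0.0831]), 'qvel': array([-0.0007, -0.0008, -0.0005, -0.0017,  0.0016,  0.0002,  0.0001]), 'tau': array([  0.0007, -59.6333,   1.6074, -28.1538,   0.0127,   0.0017,
        -0.    ]), 'tcp_pos': array([0.2275, 0.6355, 0.2313]), 'orientation': array([-0.5374, -3.0953,  0.    ]), 'contact_force': array([ 0.4472, -0.2193, -0.3718]), 'moment': array([0.0387, 0.0194, 0.0064]), 'gripper_force': 0.0, 'grip_width': 0.08562054474042867}
```

```bash
python3 - <<'E'
import cv2,numpy as np
a=cv2.imread("pics/s0.png");cv2.imwrite("pics/s0b.png",cv2.resize(a,(800,500)))
a=cv2.imread("pics/t0.png");cv2.imwrite("pics/t0b.png",cv2.resize(a,(800,500)))
E
```

```text
(no output)
```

View pics/s0b.png

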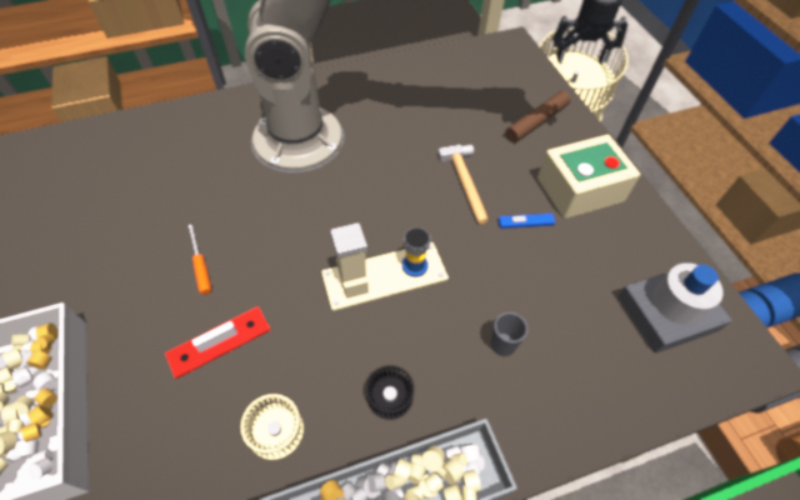

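View pics/t0b.png

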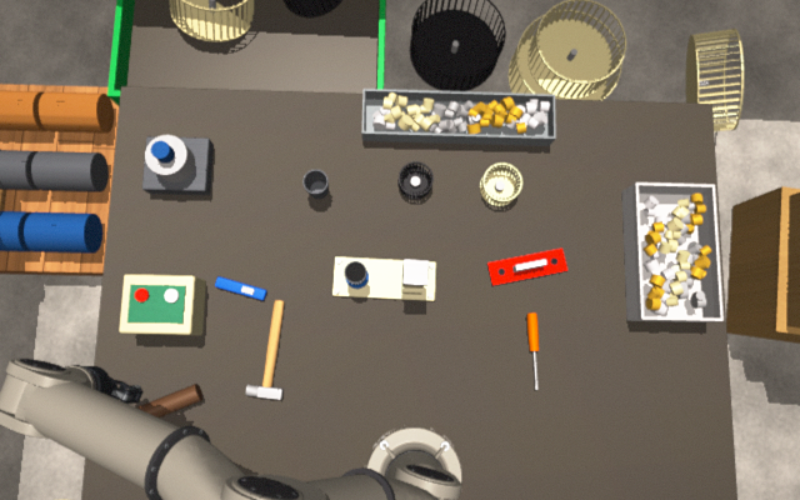

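The scene view shows the fixture in the middle: pillar cap near (279,191), rest head near (333,190). The bridge is lower left near (175,273), clear of its neighbours. The top view agrees. Next I'll refine the yaws.

```bash
cat >> h.py <<'E'
np.set_printoptions(precision=4,suppress=True)
def rect_at(f,m,z):
    m=m.astype(np.uint8); n,l,st,_=cv2.connectedComponentsWithStats(m); k=1+np.argmax(st[1:,4]); m=(l==k).astype(np.uint8)
    c=max(cv2.findContours(m,cv2.RETR_EXTERNAL,cv2.CHAIN_APPROX_NONE)[0],key=len)[:,0]
    P=np.array([atz(f,p,z)[:2] for p in c]).astype(np.float32)
    (x,y),(w,h),a=cv2.minAreaRect(P*1000); yaw=a if h>w else a-90   # dir of local y (long) relative to world y
    return np.round([x,y,w,h,yaw],1)
E
python3 - <<'E'
from h import *
s=r.grab_frame("scene");t=r.grab_frame("top")
for n,f in (("scene",s),("top",t)):
    for th,z in (("bridge",.01),("fixture",.012)):
        o=r.outline_of(f,th)
        if o: print(n,th,o[0]["conf"],rect_at(f,o[0]["pixels"],z))
    hsv=cv2.cvtColor(f["pixels"],cv2.COLOR_RGB2HSV).astype(int);H,S,V=hsv[...,0],hsv[...,1],hsv[...,2]
    red=((H<8)|(H>172))&(S>150)&(V>100)
    q=proj(f,[.525,-.28,.01]).astype(int);mm=np.zeros_like(red);mm[q[1]-50:q[1]+50,q[0]-60:q[0]+60]=1
    print("red",rect_at(f,cv2.morphologyEx((red&mm).astype(np.uint8),cv2.MORPH_CLOSE,np.ones((15,15))),.01))
    q=proj(f,[.48,.085,.012]).astype(int);mm=np.zeros_like(red);mm[q[1]-60:q[1]+60,q[0]-70:q[0]+70]=1
    cr=(V>150)&mm
    print("cream",rect_at(f,cr,.012))
    for th in("pillar_top","rest_top"):
        o=r.search_frame(f,th); print(th,[(np.round(x["rect"]),x["conf"]) for x in o[:2]])
# pillar cap / head dark blob in top view
f=t;g=f["pixels"]
cv2.imwrite("pics/c1.png",cv2.resize(np.hstack([cv2.cvtColor(t["pixels"][185:255,250:365],4),cv2.cvtColor(s["pixels"][160:260,250:365],4)[:70]]),None,fx=3.4,fy=3.4,interpolation=2))
for f in (s,t): print([proj(f,X).round(1) for X in ([.478,.015,.1795],[.48,.154,.12])])
E
```

```text
scene bridge 0.79 [ 523.3 -284.5   64.6  198.6   12.7]
scene fixture 0.56 [418.5 180.8  60.4  76.7  70.5]
red [ 523.2 -283.2   65.   201.3   12.7]
cream [474.4  84.3 265.7 124.5  -1.5]
pillar_top [(array([256., 179., 100.,  70.]), 0.96)]
rest_top [(array([324., 182.,  20.,  24.]), 0.84)]
top bridge 0.64 [ 520.5 -282.4   65.6  205.8   11.9]
top fixture 0.79 [481.1  84.7 263.4 105.4  -0.2]
red [ 521.4 -284.5   62.6  201.8   12.7]
cream [483.4  82.5 261.8 104.3  -1.4]
pillar_top [(array([266., 204.,  83.,  39.]), 0.57)]
rest_top [(array([274., 213.,  20.,  15.]), 0.57)]
[array([278.7, 189.1]), array([332.9, 189. ])]
[array([331.4, 218. ]), array([283.4, 218.6])]
```

View pics/c1.png

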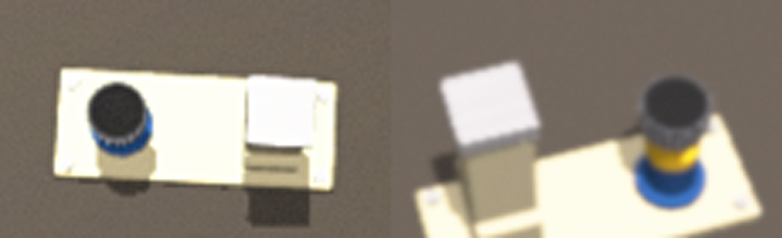

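The crop shows the dark head centre at top-view (284.7,217.4) and scene (333.5,189.4), and the cap centre at top-view (332.6,217.4) and scene (278.5,190.3). I'll triangulate those and plan the approach.

```bash
cat >> h.py <<'E'
def go(pos,yaw):
    "shift/turn numbers (scaled) to tool-down pose, tool y axis at world angle yaw (mod pi), from the commanded pose ~ measured"
    o=r.get_obs(); A=R.from_rotvec(o["orientation"]); d=A.inv().apply(np.array(pos)-o["tcp_pos"])/.25
    best=None
    for k in (0,np.pi):
        y=np.array([np.cos(yaw+k),np.sin(yaw+k),0]);z=np.array([0,0,-1.]);x=np.cross(y,z)
        v=(A.inv()*R.from_matrix(np.c_[x,y,z])).as_rotvec()/(np.pi/2)
        if best is None or np.linalg.norm(v)<np.linalg.norm(best): best=v
    return d.round(4),best.round(4)
E
python3 - <<'E'
from h import *
s=r.grab_frame("scene");t=r.grab_frame("top")
print("head",tri(s,[333.5,189.4],t,[284.7,217.4]),"cap",tri(s,[278.5,190.3],t,[332.6,217.4]))
print(atz(s,[333.5,189.4],.12),atz(t,[284.7,217.4],.12),atz(s,[278.5,190.3],.1795),atz(t,[332.6,217.4],.1795))
o=r.get_obs();print(o["clock"],R.from_rotvec(o["orientation"]).as_matrix())
print(go([.482,.154,.22],np.deg2rad(88.6)))
E
```

```text
head (array([0.4838, 0.1519, 0.1242]), np.float64(0.003938454140219366)) cap (array([0.4803, 0.0126, 0.1787]), np.float64(0.002268751923054355))
[0.4816 0.155  0.12  ] [0.4837 0.1502 0.12  ] [0.4811 0.0136 0.1795] [0.4799 0.0115 0.1795]
1.9 [[-0.9415  0.3371 -0.    ]
 [ 0.3371  0.9415 -0.    ]
 [ 0.     -0.     -1.    ]]
(array([-1.6077, -1.4701,  0.0451]), array([-0.    , -0.    , -0.2033]))
```

Request:
apply_moves([
  [-0.8, -0.74, 0, 0, 0, 0.29],
  [-0.8, -0.74, 0, 0, 0, 0.29],
  [-0.8, -0.74, 0, 0, 0, 0.29],
  [-0.8, -0.74, 0, 0, 0, 0.29],
  [-0.8, -0.74, 0, 0, 0, 0.29],
], claw=1, newtons=40)

```text
clock: 2.52
tcp_pos: [0.3557, 0.3898, 0.2316]
orientation: [1.23, 2.89, -0.001]
contact_force: [-0.3, 0.1, 0.1]
grip_width: 0.0854
gripper_force: 0.0
```

```bash
python3 - <<'E'
from h import *
print(go([.483,.1525,.22],np.deg2rad(18)),r.get_obs()["joints"])
E
```

```text
(array([-1.0371, -0.2912,  0.0476]), array([0.0002, 0.0006, 0.2876])) [-1.1116  0.2337  0.1903  1.9165 -0.0511  0.9962 -0.1326]
```

Request:
apply_moves([
  [-1, -0.29, 0.05, 0, 0, 0.29],
  [-1, -0.29, 0.05, 0, 0, 0.29],
  [-1, -0.29, 0.05, 0, 0, 0.29],
  [-1, -0.29, 0.05, 0, 0, 0.29],
  [-1, -0.29, 0.05, 0, 0, 0.29],
])

```text
clock: 3.15
tcp_pos: [0.4775, 0.1594, 0.2191]
orientation: [1.853, 2.535, -0.0]
contact_force: [-0.8, 1.3, -0.1]
grip_width: 0.0855
gripper_force: 0.0
```

```bash
python3 - <<'E'
from h import *
print(go([.483,.1525,.135],np.deg2rad(18)),r.get_obs()["joints"])
s=r.grab_frame("scene");t=r.grab_frame("top")
cv2.imwrite("pics/c2.png",np.hstack([cv2.cvtColor(cv2.resize(f["pixels"][120:270,y:y+150],None,fx=2.6,fy=2.6,interpolation=2),4) for f,y in((s,250),(t,210))]))
E
```

```text
(array([-0.0327,  0.0125,  0.3363]), array([ 0.0004,  0.0008, -0.0038])) [-0.8026  0.2123  0.4123  1.995  -0.1021  0.9535 -0.0311]
```

View pics/c2.png

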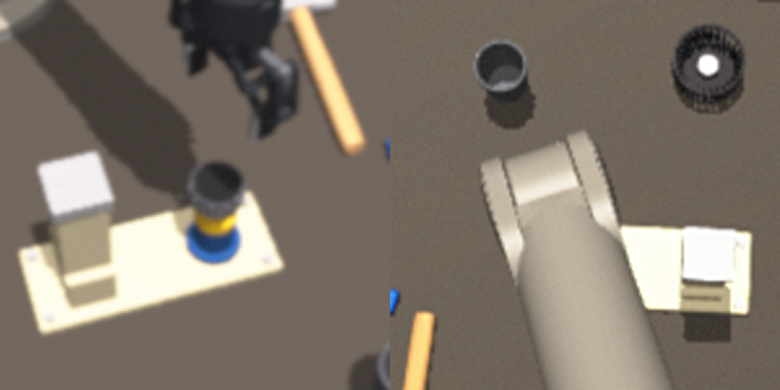

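The gripper is above the rest head (head at (215,185) in the left crop) with nothing in the way. Descending.

Request:
apply_moves([
  [-0.033, 0.012, 0.1, 0, 0, 0],
  [-0.033, 0.012, 0.25, 0, 0, 0],
  [-0.033, 0.012, 0.4, 0, 0, 0],
  [-0.033, 0.012, 0.52, 0, 0, 0],
  [-0.033, 0.012, 0.52, 0, 0, 0],
])

```text
clock: 3.88
tcp_pos: [0.4789, 0.1588, 0.0871]
orientation: [-1.839, -2.544, 0.006]
contact_force: [0.8, 0.6, 1.0]
grip_width: 0.0851
gripper_force: 0.0
```

Request:
apply_moves([
  [0, 0, 0, 0, 0, 0],
  [0, 0, 0, 0, 0, 0],
  [0, 0, 0, 0, 0, 0],
  [0, 0, 0, 0, 0, 0],
  [0, 0, 0, 0, 0, 0],
], claw=0, newtons=40)

```text
clock: 4.5
tcp_pos: [0.4822, 0.1582, 0.0904]
orientation: [1.843, 2.543, 0.005]
contact_force: [-0.1, 1.0, 7.0]
grip_width: 0.0529
gripper_force: 41.2
```

```bash
python3 - <<'E'
from h import *
o=r.get_obs();print(o)
s=r.grab_frame("scene")
cv2.imwrite("pics/c3.png",cv2.cvtColor(cv2.resize(s["pixels"][120:270,250:400],None,fx=3.5,fy=3.5,interpolation=2),4))
E
```

```text
{'clock': 4.5, 'joints': array([-0.7264,  0.4132,  0.3535,  2.0933, -0.2279,  0.6678,  0.0955]), 'qvel': array([-0.0013, -0.0015, -0.0001,  0.    ,  0.0002,  0.0013, -0.001 ]), 'tau': array([  0.479 , -40.7871,   4.9108, -17.5748,   0.1192,  -0.4028,
        -0.0296]), 'tcp_pos': array([0.4822, 0.1582, 0.0904]), 'orientation': array([1.8435, 2.5429, 0.0047]), 'contact_force': array([-0.094 ,  1.0316,  7.0202]), 'moment': array([0.0363, 0.3473, 0.0461]), 'gripper_force': 41.15619957447052, 'grip_width': 0.05286287072090734}
```

View pics/c3.png

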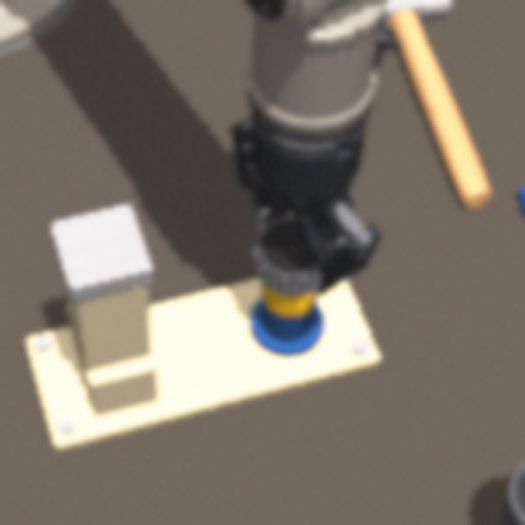

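The grip width of 53 mm is a chord of the 54 mm head, so the grasp sits about 5 mm off-axis along tool x. I'll regrip centred before twisting.

Request:
apply_moves([
  [0, 0, 0, 0, 0, 0],
  [0, 0, 0, 0, 0, 0],
  [-0.02, 0.0, 0, 0, 0, 0],
  [-0.02, 0, 0, 0, 0, 0],
  [-0.02, 0, 0, 0, 0, 0],
], claw=0.85)

```text
clock: 5.18
tcp_pos: [0.4827, 0.1523, 0.0887]
orientation: [-1.845, -2.543, 0.0]
contact_force: [0.2, 0.0, -0.6]
grip_width: 0.0729
gripper_force: 0.0
```

Request:
apply_moves([
  [0, 0, 0, 0, 0, 0],
  [0, 0, 0, 0, 0, 0],
  [0, 0, 0, 0, 0, 0],
  [0, 0, 0, 0, 0, 0],
], claw=0)

```text
clock: 5.68
tcp_pos: [0.4833, 0.1527, 0.0891]
orientation: [1.844, 2.543, 0.002]
contact_force: [1.9, 1.1, 4.4]
grip_width: 0.0529
gripper_force: 41.8
```

Request:
apply_moves([
  [0, 0, -0.06, 0, 0, 0],
  [0, 0, -0.12, 0, 0, 0],
  [0, 0, -0.18, 0, 0, 0],
  [0, 0, -0.236, 0, 0, 0],
  [0, 0, -0.248, 0, 0, 0],
])

```text
clock: 6.3
tcp_pos: [0.4831, 0.1527, 0.151]
orientation: [1.844, 2.543, 0.002]
contact_force: [5.7, 1.8, -6.5]
grip_width: 0.0529
gripper_force: 45.5
```

Request:
apply_moves([
  [0, 0, -0.004, 0, 0, 0],
  [0, 0, -0.008, 0, 0, 0],
  [0, 0, -0.012, 0, 0, 0],
  [0, 0, -0.012, 0, 0, 0],
])

```text
clock: 6.8
tcp_pos: [0.4831, 0.1527, 0.1533]
orientation: [1.844, 2.543, 0.001]
contact_force: [5.4, 2.0, -5.7]
grip_width: 0.0529
gripper_force: 45.5
```

Request:
apply_moves([
  [0, 0, -0.004, 0, 0, 0],
  [0, 0, -0.008, 0, 0, 0],
  [0, 0, -0.008, 0, 0, 0],
])

```text
clock: 7.18
tcp_pos: [0.4828, 0.1526, 0.1536]
orientation: [1.843, 2.543, -0.001]
contact_force: [10.8, 3.2, -24.2]
grip_width: 0.0527
gripper_force: 47.9
```

```bash
python3 - <<'E'
from h import *
o=r.get_obs();print(o["tcp_pos"],o["contact_force"],o["moment"],o["joints"])
s=r.grab_frame("scene")
cv2.imwrite("pics/c4.png",cv2.cvtColor(cv2.resize(s["pixels"][120:270,250:400],None,fx=3.5,fy=3.5,interpolation=2),4))
E
```

```text
[0.4828 0.1526 0.1536] [ 10.7696   3.243  -24.1768] [ 0.9185 -2.643  -0.0885] [-0.7609  0.3106  0.3975  2.0513 -0.1625  0.8087  0.0484]
```

View pics/c4.png

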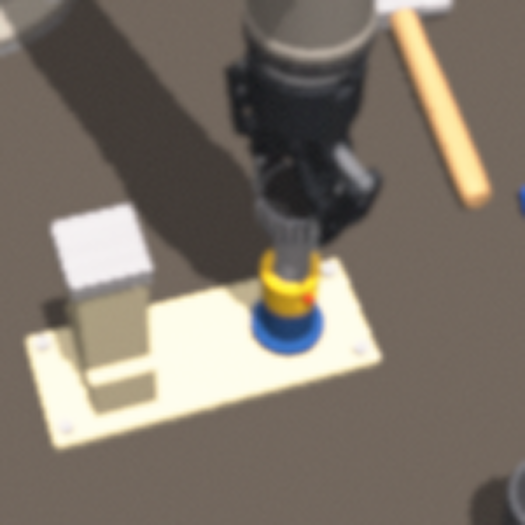

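The crop shows the head raised at the upper stop (about 24 N of pull), with a red spot on the yellow collar at (308,298). I need to check whether the button is out or only visible inside the window, so I'll ease off and do a small twist test.

Request:
apply_moves([
  [0, 0, 0.008, 0, 0, 0],
  [0, 0, 0.008, 0, 0, 0],
  [0, 0, 0.008, 0, 0, 0],
])

```text
clock: 7.6
tcp_pos: [0.4831, 0.1527, 0.1532]
orientation: [1.844, 2.543, 0.001]
contact_force: [5.7, 2.3, -6.7]
grip_width: 0.0526
gripper_force: 49.6
```

```bash
cat >> h.py <<'E'
def red():
    s=r.grab_frame("scene"); o=r.get_obs()
    p=s["pixels"][185:225,315:355].astype(int); q=cv2.resize(s["pixels"][185:225,315:355],None,fx=8,fy=8,interpolation=2)
    w=np.clip(p[...,0]-2*p[...,1],0,None)*(p[...,0]>90); n=(w>0).sum(); yy,xx=np.mgrid[185:225,315:355]
    c=[(w*xx).sum()/max(w.sum(),1),(w*yy).sum()/max(w.sum(),1)]
    az=None
    if n:
        c0=np.array([.483,.1525])
        L=[(np.linalg.norm(proj(s,[c0[0]+.023*np.cos(a),c0[1]+.023*np.sin(a),.078])-c),a) for a in np.arange(-1.5,1.5,.02)]
        az=min(L)
    print("red px",n,"sum",w.sum(),"at",np.round(c,1),"az(world)",az,"| t",o["clock"],"z",o["tcp_pos"][2].round(4),"F",o["contact_force"].round(1),"M",o["moment"].round(2),"yaw",yaw(o))
    return q
def yaw(o):
    y=R.from_rotvec(o["orientation"]).as_matrix()[:,1]; return round(float(np.arctan2(y[1],y[0])),3)
E
python3 - <<'E'
from h import *
cv2.imwrite("pics/c5.png",red()[...,::-1])
E
```

```text
red px 2 sum 73 at [337.5 205. ] az(world) (np.float64(0.18886591456895327), np.float64(0.3200000000000016)) | t 7.65 z 0.1532 F [ 5.   1.9 -7.4] M [ 0.43 -1.21 -0.07] yaw 0.316
```

View pics/c5.png

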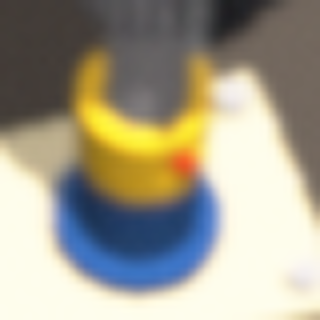

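Request:
apply_moves([
  [0, 0, 0, 0, 0, -0.03],
  [0, 0, 0, 0, 0, -0.06],
  [0, 0, 0, 0, 0, -0.06],
  [0, 0, 0, 0, 0, -0.06],
])

```text
clock: 8.15
tcp_pos: [0.4831, 0.1527, 0.1532]
orientation: [1.722, 2.627, 0.001]
contact_force: [4.3, 1.5, -5.9]
grip_width: 0.0528
gripper_force: 49.5
```

```bash
python3 - <<'E'
from h import *
red()
E
```

```text
red px 2 sum 33 at [338.  204.6] az(world) (np.float64(0.1780893536858567), np.float64(0.4000000000000017)) | t 8.2 z 0.1532 F [ 6.   2.3 -7.5] M [ 0.42 -1.25  0.08] yaw 0.41
```

Request:
apply_moves([
  [0, 0, 0, 0, 0, -0.025],
  [0, 0, 0, 0, 0, -0.05],
  [0, 0, 0, 0, 0, -0.05],
])

```text
clock: 8.57
tcp_pos: [0.4831, 0.1526, 0.1532]
orientation: [1.617, 2.693, 0.0]
contact_force: [5.7, 1.4, -6.5]
grip_width: 0.0525
gripper_force: 49.5
```

```bash
python3 - <<'E'
from h import *
cv2.imwrite("pics/c6.png",red()[...,::-1])
E
```

```text
red px 2 sum 34 at [338.6 204. ] az(world) (np.float64(0.2833613441257188), np.float64(0.5200000000000018)) | t 8.625 z 0.1532 F [ 5.5  1.6 -7.1] M [ 0.36 -1.19  0.06] yaw 0.489
```

View pics/c6.png

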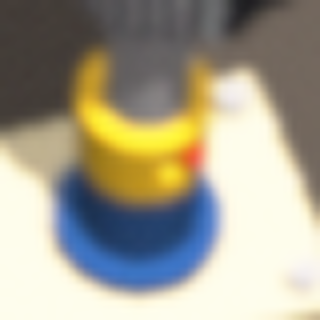

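The red button now shows at (192,157), moving with the head, with a lighter gap beside it at (172,172), so it may already be out. I'll test by lowering slightly to see whether the lock bears the weight.

Request:
apply_moves([
  [0, 0, 0.01, 0, 0, 0],
  [0, 0, 0.018, 0, 0, 0],
  [0, 0, 0.024, 0, 0, 0],
  [0, 0, 0.024, 0, 0, 0],
])

```text
clock: 9.12
tcp_pos: [0.4832, 0.1526, 0.1481]
orientation: [1.618, 2.693, 0.001]
contact_force: [2.8, 0.7, 2.4]
grip_width: 0.0531
gripper_force: 50.6
```

```bash
python3 - <<'E'
from h import *
red()
E
```

```text
red px 4 sum 88 at [338.4 205. ] az(world) (np.float64(0.33830445204500875), np.float64(0.4000000000000017)) | t 9.175 z 0.1481 F [2.7 0.9 2. ] M [ 0.21 -0.65  0.05] yaw 0.489
```

Request:
apply_moves([
  [0, 0, 0.006, 0, 0, 0],
  [0, 0, 0.006, 0, 0, 0],
])

```text
clock: 9.43
tcp_pos: [0.4833, 0.1526, 0.1476]
orientation: [1.618, 2.693, 0.002]
contact_force: [-1.0, -0.2, 15.0]
grip_width: 0.0527
gripper_force: 51.8
```

Locked: pushing down meets 15 N at the lock height. I'll unload, release and retreat.

Request:
apply_moves([
  [0, 0, -0.009, 0, 0, 0],
  [0, 0, -0.009, 0, 0, 0],
])

```text
clock: 9.68
tcp_pos: [0.483, 0.1527, 0.1484]
orientation: [1.618, 2.692, 0.001]
contact_force: [5.1, 1.8, -2.1]
grip_width: 0.0532
gripper_force: 49.7
```

Request:
apply_moves([
  [0, 0, 0, 0, 0, 0],
  [0, 0, 0, 0, 0, 0],
  [0, 0, 0, 0, 0, 0],
  [0, 0, -0.02, 0, 0, 0],
], claw=1)

```text
clock: 10.18
tcp_pos: [0.4821, 0.1523, 0.1533]
orientation: [-1.618, -2.692, 0.002]
contact_force: [0.0, -0.3, -0.4]
grip_width: 0.0856
gripper_force: 0.0
```

Request:
apply_moves([
  [0, 0, -0.15, 0, 0, 0],
  [0, 0, -0.35, 0, 0, 0],
  [0, 0, -0.4, 0, 0, 0],
  [0, 0, -0.4, 0, 0, 0],
])

```text
clock: 10.68
tcp_pos: [0.483, 0.1527, 0.2542]
orientation: [1.618, 2.693, 0.003]
contact_force: [0.1, -0.2, -0.5]
grip_width: 0.0851
gripper_force: 0.0
```

```bash
python3 - <<'E'
from h import *
q=red();s=r.grab_frame("scene")
cv2.imwrite("pics/c7.png",np.hstack([q[...,::-1],cv2.cvtColor(cv2.resize(s["pixels"][140:240,250:350],(320,320),interpolation=2),4)]))
for X in ([.483,.1525,.1795],[.4805,.0125,.1795]): print(proj(s,X))
print(go([.522,-.284,.15],np.deg2rad(12.7)),r.get_obs()["tcp_pos"])
E
```

```text
red px 4 sum 105 at [338.3 204.9] az(world) (np.float64(0.22019458273851547), np.float64(0.4200000000000017)) | t 10.725 z 0.2531 F [-0.1 -0.5 -0.9] M [-0.    0.01 -0.02] yaw 0.489
[333.842  175.9285]
[277.9927 190.2102]
(array([-1.6161, -0.6774,  0.4108]), array([-0.0012,  0.0001,  0.1701])) [0.4819 0.1523 0.2524]
```

View pics/c7.png

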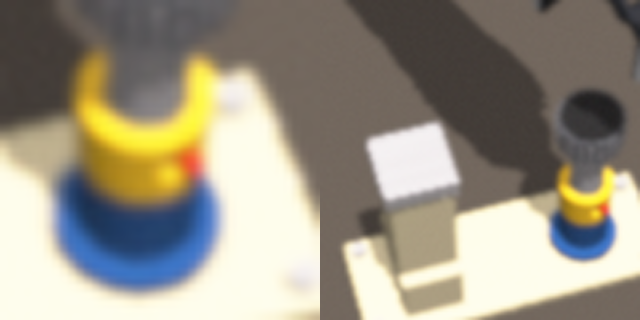

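The head stays up by itself: its centre is at (334.5,175), and a locked height predicts (333.8,175.9). The red button shows in the window. On to the bridge.

Request:
apply_moves([
  [-0.8, -0.34, 0, 0, 0, 0.17],
  [-0.8, -0.34, 0, 0, 0, 0.17],
  [-0.8, -0.34, 0, 0, 0, 0.17],
  [-0.8, -0.34, 0, 0, 0, 0.17],
  [-0.8, -0.34, 0, 0, 0, 0.17],
])

```text
clock: 11.4
tcp_pos: [0.5005, -0.0669, 0.2522]
orientation: [-1.968, -2.447, 0.004]
contact_force: [-0.3, 0.2, -0.7]
grip_width: 0.085
gripper_force: 0.0
```

```bash
python3 - <<'E'
from h import *
s=r.grab_frame("scene");t=r.grab_frame("top")
a=r.landmark_of(s,"bridge");b=r.landmark_of(t,"bridge");print(a[:1],b[:1])
# rib top (z=.046): bright low-saturation blob near bridge
for f in(s,t):
    q=proj(f,[.522,-.284,.046]).astype(int);p=f["pixels"][q[1]-25:q[1]+25,q[0]-35:q[0]+35]
    h=cv2.cvtColor(p,cv2.COLOR_RGB2HSV).astype(int); m=np.zeros((400,640),bool);m[q[1]-25:q[1]+25,q[0]-35:q[0]+35]=(h[...,1]<60)&(h[...,2]>150)
    print("rib",rect_at(f,m,.046),np.argwhere(m).mean(0)[::-1])
print(go([.522,-.284,.12],np.deg2rad(12.7)),r.get_obs()["tcp_pos"])
E
```

```text
[{'point': [176.0, 273.2], 'conf': 0.92}] [{'point': [219.1, 278.0], 'conf': 0.16}]
rib [ 528.7 -282.7   30.2   80.2   12.2] [171.1005 268.4701]
rib [ 523.2 -201.3   57.2  156.7   89.8] [400.3676 207.7557]
(array([-0.8826, -0.1151,  0.5308]), array([-0.0009, -0.0003,  0.0014])) [ 0.5013 -0.0625  0.2528]
```

Request:
apply_moves([
  [-0.25, -0.03, 0, 0, 0, 0],
  [-0.5, -0.06, 0, 0, 0, 0],
  [-0.75, -0.1, 0.2, 0, 0, 0],
  [-0.885, -0.115, 0.4, 0, 0, 0],
  [-0.885, -0.115, 0.53, 0, 0, 0],
])

```text
clock: 12.22
tcp_pos: [0.5222, -0.2877, 0.1192]
orientation: [1.963, 2.452, -0.002]
contact_force: [-0.3, 0.4, -0.4]
grip_width: 0.0855
gripper_force: 0.0
```

Request:
apply_moves([
  [0, 0, 0, 0, 0, 0],
  [0, 0, 0, 0, 0, 0],
])

```text
clock: 12.48
tcp_pos: [0.5233, -0.2851, 0.1221]
orientation: [1.959, 2.455, 0.001]
contact_force: [-0.3, 0.7, 0.5]
grip_width: 0.0856
gripper_force: 0.0
```

```bash
python3 - <<'E'
from h import *
s=r.grab_frame("scene")
print(go([.522,-.284,.016],np.deg2rad(12.7)),r.get_obs()["tcp_pos"])
cv2.imwrite("pics/c8.png",cv2.cvtColor(cv2.resize(s["pixels"][180:340,90:290],None,fx=3.5,fy=3.5,interpolation=2),4))
E
```

```text
(array([ 0.0069, -0.0069,  0.4272]), array([0.0016, 0.0005, 0.0013])) [ 0.5238 -0.2853  0.1228]
```

View pics/c8.png

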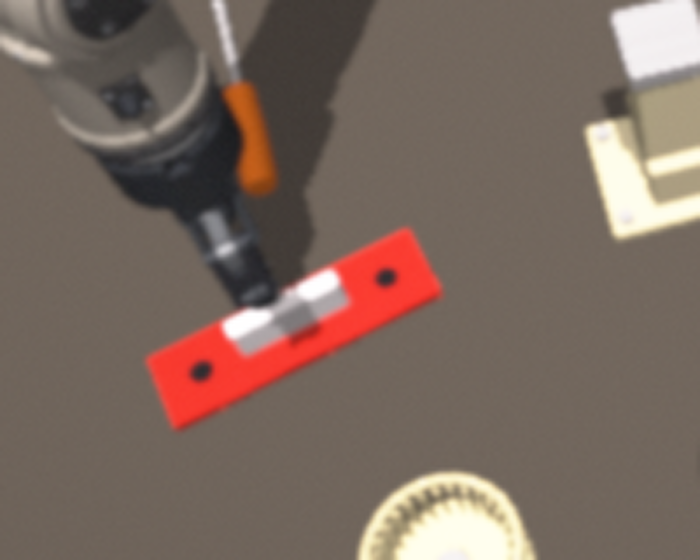

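The gripper is lined up over the rib (around (285,310)) and clear of the wheel and screwdriver. Descend and grip.

Request:
apply_moves([
  [0.006, -0.006, 0.15, 0, 0, 0],
  [0.006, -0.006, 0.3, 0, 0, 0],
  [0.006, -0.006, 0.4, 0, 0, 0],
  [0.006, -0.006, 0.422, 0, 0, 0],
  [0.006, -0.006, 0.422, 0, 0, 0],
])

```text
clock: 13.15
tcp_pos: [0.5216, -0.2849, 0.017]
orientation: [1.96, 2.453, 0.001]
contact_force: [0.5, -0.8, -0.1]
grip_width: 0.0859
gripper_force: 0.0
```

Request:
apply_moves([
  [0, 0, 0, 0, 0, 0],
  [0, 0, 0, 0, 0, 0],
  [0, 0, 0, 0, 0, 0],
  [0, 0, 0, 0, 0, 0],
  [0, 0, 0, 0, 0, 0],
], claw=0, newtons=70)

```text
clock: 13.78
tcp_pos: [0.5211, -0.2851, 0.016]
orientation: [1.961, 2.453, 0.001]
contact_force: [0.9, 1.8, 5.0]
grip_width: 0.013
gripper_force: 69.7
```

```bash
python3 - <<'E'
from h import *
o=r.get_obs();print(o["tcp_pos"],o["contact_force"],o["moment"],o["grip_width"],yaw(o))
E
```

```text
[ 0.5211 -0.2851  0.016 ] [0.94   1.7823 4.9713] [ 0.1962 -0.0877  0.0234] 0.012983622880829365 0.222
```

Request:
apply_moves([
  [0, 0, -0.1, 0, 0, 0],
  [0, 0, -0.3, 0, 0, 0],
  [0, 0, -0.5, 0, 0, 0],
  [0, 0, -0.7, 0, 0, 0],
  [0, 0, -0.92, 0, 0, 0],
])

```text
clock: 14.4
tcp_pos: [0.5187, -0.284, 0.2452]
orientation: [-1.96, -2.45, 0.002]
contact_force: [1.9, 0.1, -6.5]
grip_width: 0.0128
gripper_force: 69.5
```

Request:
apply_moves([
  [0, 0, 0, 0, 0, 0],
  [0, 0, 0, 0, 0, 0],
])

```text
clock: 14.65
tcp_pos: [0.519, -0.2839, 0.2434]
orientation: [-1.959, -2.451, 0.001]
contact_force: [-0.5, 0.4, -7.7]
grip_width: 0.0133
gripper_force: 69.7
```

```bash
python3 - <<'E'
from h import *
o=r.get_obs();print(o["tcp_pos"],o["contact_force"],o["moment"],o["grip_width"],yaw(o))
s=r.grab_frame("scene");t=r.grab_frame("top")
for f in(s,t):
    hsv=cv2.cvtColor(f["pixels"],cv2.COLOR_RGB2HSV).astype(int);H,S,V=hsv[...,0],hsv[...,1],hsv[...,2]
    m=((H<8)|(H>172))&(S>150)&(V>80); z=o["tcp_pos"][2]-.016+.01
    q=proj(f,[o["tcp_pos"][0],o["tcp_pos"][1],z]).astype(int);mm=np.zeros_like(m);mm[q[1]-70:q[1]+70,q[0]-80:q[0]+80]=1
    print(rect_at(f,cv2.morphologyEx((m&mm).astype(np.uint8),cv2.MORPH_CLOSE,np.ones((25,25))),z))
print(go([.482,.0825,o["tcp_pos"][2]],np.deg2rad(-1.4)))
E
```

```text
[ 0.519  -0.2839  0.2434] [-0.4791  0.4108 -7.6513] [ 0.0218  0.0095 -0.0023] 0.01334989295921373 0.222
[ 520.9 -282.4   68.9  201.7   13.6]
[ 508.  -237.    61.5  107.4   12.7]
(array([1.462 , 0.1787, 0.001 ]), array([-0.003 , -0.0016,  0.1567]))
```

Request:
apply_moves([
  [0.15, 0.02, 0, 0, 0, 0.03],
  [0.35, 0.045, 0, 0, 0, 0.06],
  [0.55, 0.07, 0, 0, 0, 0.1],
  [0.75, 0.09, 0, 0, 0, 0.155],
  [0.8, 0.1, 0, 0, 0, 0.155],
])

```text
clock: 15.38
tcp_pos: [0.4993, -0.0801, 0.2435]
orientation: [-2.237, -2.2, 0.003]
contact_force: [0.1, -0.2, -6.9]
grip_width: 0.0128
gripper_force: 69.6
```

Request:
apply_moves([
  [0, 0, 0, 0, 0, 0],
  [0, 0, 0, 0, 0, 0],
])

```text
clock: 15.62
tcp_pos: [0.5005, -0.0863, 0.2451]
orientation: [2.248, 2.195, -0.002]
contact_force: [0.7, -0.3, -6.8]
grip_width: 0.0127
gripper_force: 69.6
```

```bash
python3 - <<'E'
from h import *
o=r.get_obs();print(o["tcp_pos"],yaw(o))
print(go([.482,.0825,.243],np.deg2rad(-1.4)))
E
```

```text
[ 0.5005 -0.0863  0.2451] -0.024
(array([ 0.6733, -0.09  ,  0.0079]), array([-0.0005,  0.0008,  0.0003]))
```

Request:
apply_moves([
  [0.15, -0.02, 0, 0, 0, 0],
  [0.35, -0.045, 0, 0, 0, 0],
  [0.55, -0.07, 0, 0, 0, 0],
  [0.673, -0.09, 0, 0, 0, 0],
  [0.673, -0.09, 0, 0, 0, 0],
])

```text
clock: 16.25
tcp_pos: [0.4821, 0.0856, 0.2453]
orientation: [-2.243, -2.2, 0.0]
contact_force: [0.4, -0.9, -5.9]
grip_width: 0.0132
gripper_force: 69.6
```

Request:
apply_moves([
  [0, 0, 0.05, 0, 0, 0],
  [0, 0, 0.1, 0, 0, 0],
  [0, 0, 0.1, 0, 0, 0],
  [0, 0, 0.1, 0, 0, 0],
])

```text
clock: 16.75
tcp_pos: [0.4821, 0.0837, 0.2204]
orientation: [2.247, 2.196, -0.0]
contact_force: [-0.2, 0.1, -5.3]
grip_width: 0.0132
gripper_force: 69.4
```

```bash
python3 - <<'E'
from h import *
o=r.get_obs();print(o["clock"],o["tcp_pos"],yaw(o),o["orientation"])
s=r.grab_frame("scene");t=r.grab_frame("top")
f=s;hsv=cv2.cvtColor(f["pixels"],cv2.COLOR_RGB2HSV).astype(int);H,S,V=hsv[...,0],hsv[...,1],hsv[...,2]
m=((H<8)|(H>172))&(S>150)&(V>80); z=o["tcp_pos"][2]-.006
q=proj(f,[o["tcp_pos"][0],o["tcp_pos"][1],z]).astype(int);mm=np.zeros_like(m);mm[q[1]-60:q[1]+60,q[0]-80:q[0]+80]=1
print(rect_at(f,cv2.morphologyEx((m&mm).astype(np.uint8),cv2.MORPH_CLOSE,np.ones((25,25))),z))
print(go([.482,.0825,.2],np.deg2rad(-1.4)))
cv2.imwrite("pics/c9.png",cv2.cvtColor(cv2.resize(s["pixels"][120:240,230:390],None,fx=4.5,fy=4.5,interpolation=2),4))
E
```

```text
16.75 [0.4821 0.0837 0.2204] -0.023 [ 2.2467  2.1958 -0.0005]
[488.9  84.  202.3  79.6  -2. ]
(array([-0.0066, -0.0012,  0.0834]), array([ 0.0004, -0.0002,  0.0014]))
```

View pics/c9.png

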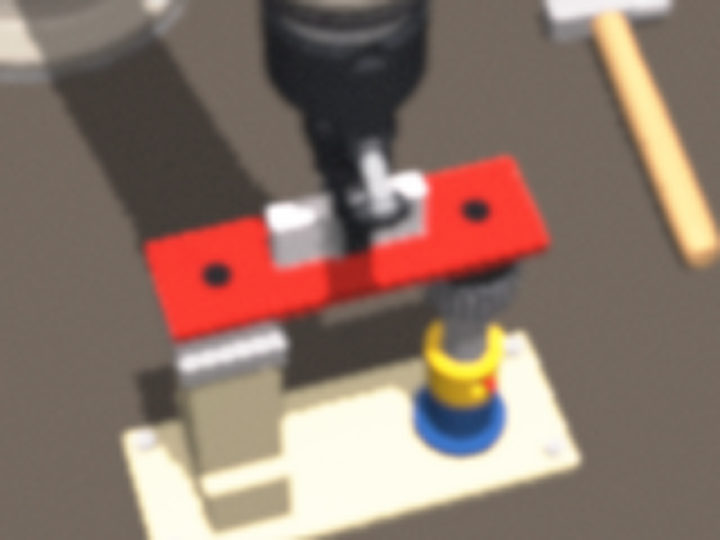

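The bridge is level and centred over the cap (230,350) and head (475,280). Lowering gently.

Request:
apply_moves([
  [-0.007, 0, 0.02, 0, 0, 0],
  [-0.007, 0, 0.045, 0, 0, 0],
  [-0.007, 0, 0.065, 0, 0, 0],
  [-0.007, 0, 0.082, 0, 0, 0],
  [-0.007, 0, 0.088, 0, 0, 0],
])

```text
clock: 17.48
tcp_pos: [0.4818, 0.0825, 0.1982]
orientation: [-2.245, -2.197, 0.001]
contact_force: [-0.3, 0.4, -6.3]
grip_width: 0.0131
gripper_force: 69.7
```

Request:
apply_moves([
  [0, 0, 0.004, 0, 0, 0],
  [0, 0, 0.008, 0, 0, 0],
  [0, 0, 0.01, 0, 0, 0],
])

```text
clock: 17.85
tcp_pos: [0.482, 0.0826, 0.1961]
orientation: [2.245, 2.197, 0.0]
contact_force: [-0.5, 0.4, -7.5]
grip_width: 0.013
gripper_force: 69.7
```

Request:
apply_moves([
  [0, 0, 0.002, 0, 0, 0],
  [0, 0, 0.004, 0, 0, 0],
  [0, 0, 0.004, 0, 0, 0],
])

```text
clock: 18.23
tcp_pos: [0.4821, 0.0826, 0.1954]
orientation: [-2.245, -2.197, -0.001]
contact_force: [-2.4, 0.4, -0.9]
grip_width: 0.0127
gripper_force: 70.6
```

Request:
apply_moves([
  [0, 0, 0.002, 0, 0, 0],
  [0, 0, 0.002, 0, 0, 0],
])

```text
clock: 18.48
tcp_pos: [0.4821, 0.0827, 0.1954]
orientation: [-2.245, -2.197, -0.001]
contact_force: [-4.3, 0.3, 6.0]
grip_width: 0.0133
gripper_force: 71.8
```

Request:
apply_moves([
  [0, 0, 0, 0, 0, 0],
  [0, 0, 0, 0, 0, 0],
  [0, 0, 0, 0, 0, 0],
  [0, 0, 0, 0, 0, 0],
], claw=0.6)

```text
clock: 18.98
tcp_pos: [0.4821, 0.0826, 0.1946]
orientation: [2.245, 2.197, 0.0]
contact_force: [0.2, 0.1, -0.3]
grip_width: 0.0513
gripper_force: 0.0
```

Request:
apply_moves([
  [0, 0, -0.06, 0, 0, 0],
  [0, 0, -0.2, 0, 0, 0],
  [0, 0, -0.4, 0, 0, 0],
  [0, 0, -0.6, 0, 0, 0],
  [0, 0, -0.6, 0, 0, 0],
])

```text
clock: 19.6
tcp_pos: [0.4843, 0.0826, 0.3493]
orientation: [2.244, 2.195, 0.013]
contact_force: [-0.3, 0.2, 0.1]
grip_width: 0.0511
gripper_force: 0.0
```

```bash
python3 - <<'E'
from h import *
o=r.get_obs();print(o["clock"],o["tcp_pos"],o["contact_force"],o["grip_width"])
s=r.grab_frame("scene");t=r.grab_frame("top")
f=s;hsv=cv2.cvtColor(f["pixels"],cv2.COLOR_RGB2HSV).astype(int);H,S,V=hsv[...,0],hsv[...,1],hsv[...,2]
m=((H<8)|(H>172))&(S>150)&(V>80); z=.1895
q=proj(f,[.482,.0825,z]).astype(int);mm=np.zeros_like(m);mm[q[1]-60:q[1]+28,q[0]-80:q[0]+80]=1
print(rect_at(f,cv2.morphologyEx((m&mm).astype(np.uint8),cv2.MORPH_CLOSE,np.ones((25,25))),z))
cv2.imwrite("pics/c10.png",cv2.cvtColor(cv2.resize(s["pixels"][120:240,230:390],None,fx=4.5,fy=4.5,interpolation=2),4))
E
```

```text
19.6 [0.4843 0.0826 0.3493] [-0.2726  0.242   0.1421] 0.05112916835648787
[509.5  82.2 201.9 120.7  -2. ]
```

View pics/c10.png

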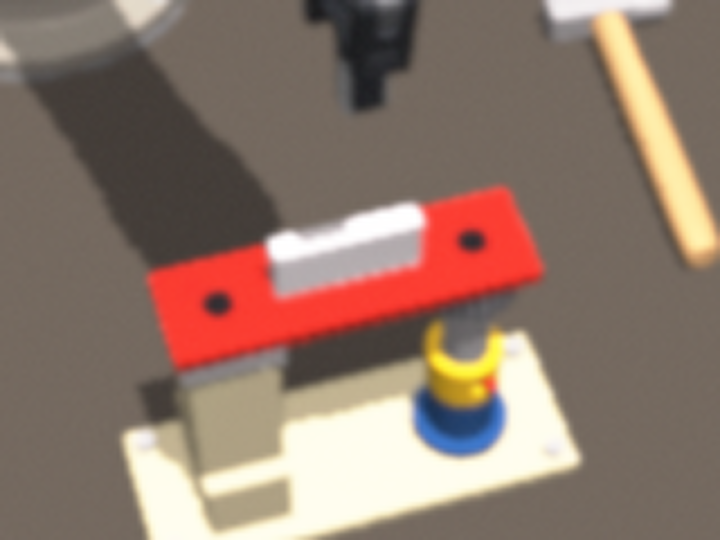

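The bar lies flat across the cap (230,360) and the head (470,300), level and centred at y = 82.2 mm. The red button is still out at (488,384) and the gripper is clear. Handing in.

Request:
apply_moves([
  [0, 0, 0, 0, 0, 0],
  [0, 0, 0, 0, 0, 0],
])

```text
clock: 19.95
tcp_pos: [0.4814, 0.0824, 0.3436]
orientation: [-2.245, -2.197, 0.003]
contact_force: [-0.1, -0.4, -0.6]
grip_width: 0.0513
gripper_force: 0.0
```

```bash
python3 -c "
from bench import r
print(r.hand_in())"
```

```text
the job is handed in; nothing more can be done
None
```

The rest's head is locked up and stays up by itself, and the bridge bar lies level and centred across the head and the pillar with the gripper clear; I handed it in at about 20 s with no verdict shown, and the button seems to have clicked out on the lift, so my 0.17 rad twist in two steps only checked the lock and met no stop.

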